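Socket the loaded upper tier of a stacking parts rack and lock it

ROBOT

A 6-joint arm with a two-finger parallel gripper is mounted at the origin on a cart in front of the work surface, level with it; the furniture and walls round the work are solid. World frame = base frame: x ahead of the robot, y to its left, z up, the work surface at z = 0. Lengths are in mm, angles in rad, forces in N, time in s.
With the tool pointing down it reaches from about 350 to 875 mm from the base axis. Payload 4.2 kg.
Tool frame: the origin (TCP) lies midway between the tips of the shut fingers; the grasp point (between the pads) lies 19 mm behind it; x points along the fingers, y is the direction in which the jaws open and shut, and the axes are right-handed (so a half turn about x gives the same grasp; the last joint's range is limited). The gripper opens to 85 mm and grips with 20 to 120 N. Pads are 22 mm wide; open, the fingers measure 114 mm over their backs; the gripper's body (76 mm by 85 mm) begins 54 mm behind the grasp point. The pads swing forward as they close: fully open they stand 13 mm farther back than shut.
Start: joints at [1.511, 0.385, 0.008, 0, -1.194, -0.259], TCP at [195.859, 593.497, 196.712] pointing down, gripper open.
Joint ranges: [-3.14, 3.14], [-1.21, 2.06], [-1.07, 1.41], [-3.16, 2.05], [-2.99, -0.16], [-3.1, 3.1]. Speed limits (rad/s): [2.79, 2.79, 3.14, 3.14, 3.14, 3.14].

INTERFACE

Orientations are given as a unit quaternion [x, y, z, w].
In Python, from bench import readout, imaging, arm gives the robot as it stands.
- The arm moves only by the tool arm_command, never from a script. Its argument "increments" is a list of rows, each a list of 3 entries, a list of its own where there are three numbers: the turn, a rotation vector about the world's x, y, z in degrees, then the shift along the world's x, y, z in mm, then the closure, from 0 (fully open) to 1 (shut). In form: [[[ax, ay, az], [tx, ty, tz], fingers], ...]. A call has exactly 5 rows; each row is the pose to reach, as a shift and turn from the pose measured when the call began; what a row does not reach only later rows make up. A row lasts 1/10 s, in which the tool goes at most 50 mm and 8.59 degrees, less where a joint would pass 70% of its speed; a pose out of reach is approached as far as the arm can. A call with a gripper value outside its range is refused whole. The fingers move at their own pace and stop on an object; the grip force is fixed at half the most. Time passes only in rows, so rows that repeat a pose let the fingers close, or fill a call up. It gives the time, the measured TCP pose, the force and the opening at its end, in the units of the state.
- readout.read_state(): the state, without advancing time (a new reading comes with each control period).
- imaging.get_image(name): name is "scene" or "top" or "wrist"; returns (picture, depth): 400x640x3 uint8, blue, green, red; 400x640 float32, mm along the optical axis (not along the pixel's ray), 0 where there is no reading.
- imaging.camera_info(name): a dict with "vfov" (degrees; the focal length in pixels is half the picture's height over the tangent of half this angle, whatever the lens; pixels are square), "cx", "cy" (the principal point, pixels), "D" ([k1, k2, p1, p2, k3] as OpenCV has them; the pictures are not rectified), "eye" and "rotation" of the camera in the world; the wrist camera has in their place "T_tool_cam" (4x4, takes a point from camera to tool coordinates, whose origin is the TCP and whose axes are the tool frame's). Camera axes: x right, y down, z forward; pixel columns grow to the right and rows downward; lengths in mm; the calibration is good to about 2 mm. A picture is of the moment at which its call begins: read the wrist's pose just before it. camera_info takes no time and is no camera call.
- arm.job_done(): hands the job in, once; it reports no verdict.
The state is a dict: "clock": time; "joints": joint angles; "joint_vel": joint speeds; "joint_efforts": joint torques, N m; "position": TCP position; "ee_rot": TCP orientation; "contact_force": force on the tool from outside, world axes, zero at the start; "wrist_torque": the same for the moment, N m; "gripper_width": finger opening in mm.
Only numpy, scipy, OpenCV 4.12 (cv2) and the standard library are available. Lean on these libraries where they do the work, as an engineer would, in place of code of your own. Each camera call takes 0.05 s, during which the arm holds its last target. There are 200 camera calls.

TASK

The loaded upper tier of the parts rack has been set down on the runners short of its sockets. Without lifting it or upsetting the jars on it, slide it back until all four corner posts drop fully home into the sockets of the base frame, then swing the keeper fully over the tier's side tie to lock it. Leave the tweezers in front of it where they are.

Things in the scene. Friction and masses are not known exactly. Their poses are not given: they have to be found in the camera images.
- base_frame: Dark steel base of the rack, fixed to the bench: two runners along its x, from x = -135 (robot's end) to 90 mm, tops at z = 40, each covering |y| = 43 to 77 with an outer flange to z = 54 (right one with the keeper outside it). Open between the runners above z = 20. Origin on the bench below the middle of the four sockets; +x to the back, away from the robot.
- seat (a point): Middle of the four socket floors, 30 mm straight above the base frame's origin: here the tier's origin lies when it is seated. Sockets: open-topped square pockets 22 x 22 mm, 10 mm deep, at x = +/-70, y = +/-60 mm from here. Splayed cheeks beside them guide the posts in; back stops at the rear two halt the posts over the sockets.
- tier: Bright loose tier, 0.7 kg at most, plus jars of 0.2 kg. Four 16 mm round posts, 74 high, with tapered nylon feet, at x = +/-70, y = +/-60; wire deck 56 mm above the feet, rim to 66. Origin: middle of the feet, underside; axes as the base's. Starts on the runners (10 mm above the seat), 38 to 52 mm short of it towards the robot, up to 5 mm aside, 0.04 rad askew. Slides at 1 to 6 N, drops by itself.
- tier_front_tie (a point): Middle of the tier's front tie, a 10 mm round bar along its y joining the front posts, free for 100 mm; 70 mm in front of the tier's origin, 27 mm above its feet. A good place to push; the deck's rim above it lies 3.5 mm further back. Like ties join the posts on the other sides.
- keeper (a joint): Keeper: bright flat cranked turn-button on an upright pivot at x = -45, y = -100 mm in the base's frame (right side). 0 = open, its 55 mm nose along +x beside the runner; 1.57 rad = shut, nose along +y over the tier's right side tie; grows counter-clockwise seen from above. Stays where left, about 1 N at the knob; shuts only when the tier is seated. Starts at 0 to 0.25.
- keeper_knob (a point): Middle of the upright knob on the keeper's handle, 18 mm thick, from z = 65 to 93 mm over the bench. It lies 50 mm from the pivot, at (joint value - 2.356) rad from the base's +x axis, so as the keeper shuts it moves 70 mm along +x in an arc that bulges 15 mm outward: push it from the robot's side.
- white_jar: Clear glass jar with pale contents and black cap, 60 mm in diameter, 80 mm high, standing loose on the left rear of the tier's deck. Origin: centre of its underside.
- amber_pot: Amber jar with white cap, 41 mm in diameter, 53 mm high, standing loose on the right rear of the tier's deck. Origin: centre of its underside.
- tweezers: Dark tweezers, 141 x 10 x 10 mm, lying loose on the bench in front of the rack: a bystander. Origin: centre of the underside.
- partition_corner (a point): Front top corner of the upright wooden partition at the right of the work area, fixed, up to 280 mm high; it runs from here straight away from the robot (+x), about 30 mm thick. Low things beside it stay under 45 mm.
- lamp_rim (a point): Rightmost point of the lower rim of the big round fixed lamp shade that hangs over the left of the bench: the shade lies to its left (+y) and reaches from this height up.
Things that resemble listed ones, but are neither listed nor needed, are in the scene too. There is more than one size of the white_jar; the one meant has the size given above.

How it is judged (in metres and radians):
On the way, in this order (a step that is already met when the one before it is completed fails the run):
1. all four posts of the tier are down in their sockets (z of tier in the frame of base_frame below 0.0325 m and horizontal distance between tier and base_frame below 0.006 m and angle between tier's own z axis and vertical below 0.03 rad and angle between the x axis of tier and the x axis of base_frame, either way round below 0.06 rad), for 0.2 s.
2. the keeper is shut over the side tie (value of joint keeper above 1.47 rad), for 0.2 s.
At the end, for the whole second after the job is handed in: All four posts are down in the sockets (tier within 6 mm of its seat, at most 2.5 mm above the socket floor, level within 0.03 rad, at rest), the keeper is turned past 1.47 rad over the side tie, and both jars stand upright on the tier (all of step 1 and value of joint keeper above 1.47 rad and angle between each of white_jar, amber_pot's own z axis and vertical below 0.1 rad and horizontal distance between each of white_jar, amber_pot and tier below 0.08 m and linear speed of tier below 0.01 m/s); the robot touches nothing.
It fails at once if the tier is lifted off the runners (15 mm or more) (z of tier in the frame of base_frame above 0.055 m).
It fails at once if the tier is tipped by more than 0.2 rad (angle between tier's own z axis and vertical above 0.2 rad).
It fails at once if a jar tips over by more than 0.4 rad (angle between any of white_jar, amber_pot's own z axis and vertical above 0.4 rad).
It fails at once if the tweezers are moved by more than 30 mm (distance of tweezers from where it was at the start of the episode above 0.03 m).
It also fails if it takes over 51 s, if anything falls off the work surface, if the arm or the gripper's body presses on something with over 40 N, if the wrist force passes 120 N, or if a joint passes its speed limit or range.

## Working session

There is one attempt and no reset: what is moved stays moved. The work goes in short steps, Python scripts to look and compute and a tool call to move; the robot and the scene stay as the last step left them, time stands still between calls to the robot, and variables do not carry over. Pictures are saved under pics/ and viewed, about 8 in all and at most 12, crops included, and the job is handed in when it is done.

Besides the shell and the picture viewer there is one more tool, called after ">>>" in YAML: its name, and indented under it one key for each argument. arm_command: Moves the arm, as the interface text tells. Its arguments: {"type":"object","properties":{"increments":{"type":"array","items":{"type":"array"}}},"required":["increments"]}

```bash
mkdir -p pics
cat > h.py <<'E'
import numpy as np, cv2
from bench import readout, imaging, arm
from scipy.spatial.transform import Rotation as R
def grab(n):
    s=readout.read_state(); im,d=imaging.get_image(n); i=imaging.camera_info(n)
    f=200/np.tan(np.radians(i['vfov'])/2); K=np.array([[f,0,i['cx']],[0,f,i['cy']],[0,0,1]])
    if 'eye' in i: Rm=np.array(i['rotation']);e=np.array(i['eye'])
    else:
        T=np.eye(4);T[:3,:3]=R.from_quat(s['ee_rot']).as_matrix();T[:3,3]=s['position']
        T=T@np.array(i['T_tool_cam']);Rm=T[:3,:3];e=T[:3,3]
    return im,d,K,np.array(i['D'],float),Rm,e
def rays(c,px):
    p=cv2.undistortPoints(np.array(px,float).reshape(-1,1,2),c[2],c[3]).reshape(-1,2)
    return np.c_[p,np.ones(len(p))]@c[4].T
def plane(c,px,z):
    r=rays(c,px); return c[5]+r*((z-c[5][2])/r[:,2])[:,None]
def cloud(c):
    v,u=np.mgrid[0:400,0:640]; r=rays(c,np.stack([u,v],-1).reshape(-1,2))
    return (c[5]+r*c[1].reshape(-1,1)).reshape(400,640,3)
E
python3 - <<'E'
from h import *
import pickle
s=readout.read_state(); print({k:np.round(v,3).tolist() for k,v in s.items()})
for n in('scene','top'):
    c=grab(n); pickle.dump(c,open(n+'.pkl','wb')); cv2.imwrite(f'pics/{n}0.png',c[0]); print(n,c[5],c[4].round(2).tolist())
E
```

```text
{'clock': 0.0, 'joints': [1.511, 0.386, 0.007, -0.001, -1.194, -0.259], 'joint_vel': [-0.002, -0.001, 0.0, 0.001, -0.0, -0.001], 'joint_efforts': [0.0, -39.229, 18.84, 4.186, -0.005, -0.0], 'position': [195.674, 592.887, 195.633], 'ee_rot': [-0.698, 0.113, 0.698, 0.112], 'contact_force': [-0.126, -0.213, 0.327], 'wrist_torque': [0.012, 0.004, -0.021], 'gripper_width': 85.419}
scene [ 118.67493515 -138.89735488 1030.18565701] [0.91, -0.3, 0.1, -0.28]
top [ 296.24096502  328.18070122 1432.5405828 ] [-0.7, 0.72, -0.05, 0.05]
```

View pics/top0.png

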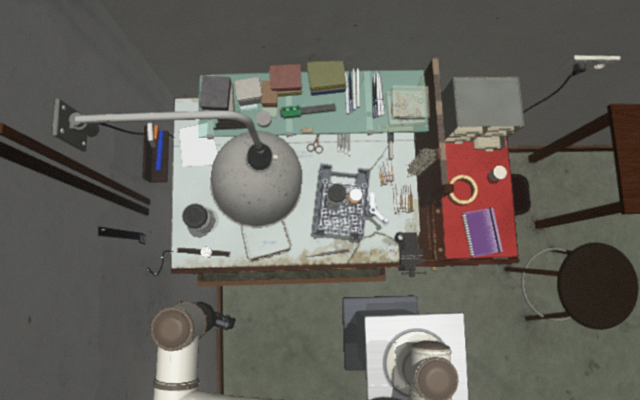

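View pics/scene0.png

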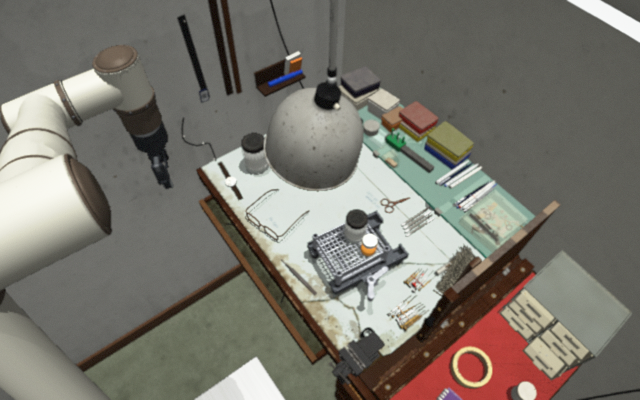

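```bash
sed -i "s/Rm=np.array(i\['rotation'\])/Rm=R.from_quat(i['rotation']).as_matrix()/" h.py
python3 - <<'E'
from h import *
import pickle
for n,pts in(('scene',[(358,250),(312,240),(372,245),(376,280),(300,280),(549,207),(315,188)]),('top',[(338,205),(318,235),(375,208),(327,250),(436,262),(300,190),(405,250)])):
    c=list(pickle.load(open(n+'.pkl','rb')));c[4]=R.from_quat(imaging.camera_info(n)['rotation']).as_matrix()
    pickle.dump(c,open(n+'.pkl','wb'));P=cloud(c); print(n,c[2][0,0])
    for u,v in pts: print((u,v),P[v,u].round())
    # lamp min y, partition
    m=(P[...,2]>120)&(c[1]>0)&(P[...,0]>300)&(P[...,0]<1100)&(P[...,1]>-600)&(P[...,1]<600)
    Q=P[m]; 
    for y in range(-600,600,50):
        q=Q[(Q[:,1]>=y)&(Q[:,1]<y+50)]
        if len(q): print(y,len(q),q.min(0).round(),q.max(0).round())
c=pickle.load(open('scene.pkl','rb'));print(c[4].round(2))
cv2.imwrite('pics/crop1.png',cv2.resize(c[0][190:330,260:440],None,fx=4.2,fy=4.2,interpolation=cv2.INTER_CUBIC))
E
```

```text
scene 412.83312407324263
(358, 250) [499. 202.  95.]
(312, 240) [435. 315.  53.]
(372, 245) [513. 172. 150.]
(376, 280) [517. 135.   2.]
(300, 280) [353. 257.   4.]
(549, 207) [862. -41. 261.]
(315, 188) [484. 367. 194.]
-400 53 [ 897. -373.  121.] [ 904. -350.  155.]
-350 1530 [ 712. -350.  120.] [ 905. -300.  217.]
-300 2466 [ 704. -300.  120.] [ 905. -250.  284.]
-250 2938 [ 702. -250.  120.] [ 905. -200.  351.]
-200 3503 [ 694. -200.  120.] [ 905. -150.  422.]
-150 3414 [ 701. -150.  120.] [ 906. -100.  493.]
-100 4837 [ 474. -100.  120.] [906. -50. 568.]
-50 6681 [474. -50. 121.] [906.  -0. 647.]
0 7290 [583.   0. 125.] [906.  50. 747.]
50 6310 [698.  50. 161.] [906. 100. 737.]
100 5620 [696. 100. 160.] [906. 150. 708.]
150 5341 [499. 150. 120.] [906. 200. 664.]
200 5117 [491. 200. 120.] [906. 250. 642.]
250 4081 [494. 250. 125.] [906. 300. 616.]
300 4146 [514. 300. 163.] [906. 350. 594.]
350 6135 [446. 350. 158.] [906. 400. 569.]
400 5990 [424. 400. 163.] [906. 450. 632.]
450 3510 [422. 450. 165.] [907. 500. 522.]
500 2625 [426. 500. 164.] [906. 550. 499.]
550 1692 [453. 550. 1
[... 707 characters left out ...]
50.  120.] [ 905. -100.  528.]
-100 1325 [ 475. -100.  129.] [905. -50. 528.]
-50 4144 [475. -50. 120.] [905.  -0. 526.]
0 2625 [583.   0. 120.] [904.  50. 528.]
50 2504 [698.  50. 160.] [905. 100. 527.]
100 2405 [695. 100. 154.] [905. 150. 528.]
150 2509 [500. 150. 120.] [904. 200. 527.]
200 2586 [494. 200. 120.] [905. 250. 527.]
250 2607 [494. 250. 121.] [905. 300. 529.]
300 2500 [318. 300. 161.] [ 905.  350. 1277.]
350 3776 [448. 350. 158.] [905. 400. 533.]
400 4647 [426. 400. 160.] [904. 450. 669.]
450 4281 [423. 450. 160.] [904. 500. 682.]
500 4037 [427. 500. 161.] [906. 550. 683.]
550 3161 [450. 550. 159.] [905. 600. 685.]
[[ 0.8  -0.49  0.34]
 [-0.6  -0.67  0.44]
 [ 0.01 -0.56 -0.83]]
```

View pics/crop1.png

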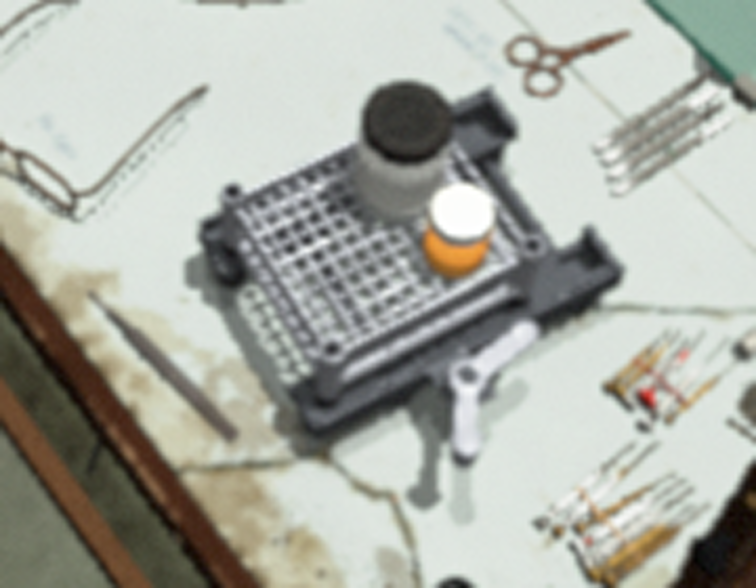

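Run:
```python
from h import *
s=readout.read_state();print(R.from_quat(s['ee_rot']).as_matrix().round(3)); i=imaging.camera_info('wrist');print(np.array(i['T_tool_cam']).round(3),i['vfov'])
import pickle
for n in('scene','top'):
    c=pickle.load(open(n+'.pkl','rb'));P=cloud(c)
    X=P.reshape(-1,3);C=c[0].reshape(-1,3)
    m=(X[:,0]>350)&(X[:,0]<650)&(X[:,1]>50)&(X[:,1]<330)&(X[:,2]>30)
    Q=X[m]
    for lo,hi in((38,60),(60,85),(88,112),(140,165),(170,200)):
        q=Q[(Q[:,2]>lo)&(Q[:,2]<hi)]; 
        if len(q): print(n,lo,len(q),cv2.minAreaRect(q[:,:2].astype(np.float32)),np.median(q,0).round())
    im=c[0].astype(int); mm=m&(C[:,2].astype(int)-C[:,0]>80); print('amber',X[mm].mean(0))
    q=P[(P[...,2]>100)&(P[...,1]>-150)&(P[...,1]<40)&(P[...,0]<900)&(P[...,0]>300)]
    for x in range(300,900,60):
        k=q[(q[:,0]>x)&(q[:,0]<x+60)]
        if len(k):print(x,k.min(0).round(),k.max(0).round())
```

```text
[[-0.001 -0.314 -0.95 ]
 [-0.002 -0.95   0.314]
 [-1.     0.002 -0.   ]]
[[-0.00000e+00 -2.75000e-01  9.61000e-01 -1.77915e+02]
 [ 1.00000e+00  0.00000e+00  0.00000e+00 -1.90000e-02]
 [-0.00000e+00  9.61000e-01  2.75000e-01 -7.10240e+01]
 [ 0.00000e+00  0.00000e+00  0.00000e+00  1.00000e+00]] 61.326831352246714
scene 38 977 ((515.8156127929688, 205.32925415039062), (193.9456329345703, 228.82879638671875), 81.74310302734375) [503. 160.  45.]
scene 60 630 ((492.9454345703125, 206.0790252685547), (186.20957946777344, 208.1689453125), 16.654233932495117) [472. 165.  70.]
scene 88 1237 ((483.883056640625, 186.33090209960938), (211.6547393798828, 151.32305908203125), 82.30235290527344) [471. 215.  96.]
scene 140 308 ((517.4046630859375, 218.4964599609375), (45.1590690612793, 100.79414367675781), 8.86343002319336) [512. 199. 149.]
scene 170 333 ((520.5996704101562, 242.64381408691406), (51.41358184814453, 51.569183349609375), 88.9266586303711) [520. 243. 175.]
amber [506.07463445 177.2119567  123.03813898]
420 [474. -60. 156.] [480. -39. 179.]
480 [480. -64. 100.] [540. -36. 282.]
540 [541.
[... 537 characters left out ...]
2188), (213.2269287109375, 154.093017578125), 82.43402099609375) [474. 222.  96.]
top 140 166 ((515.1924438476562, 224.26376342773438), (38.13261795043945, 103.17310333251953), 7.2104315757751465) [515. 197. 150.]
top 170 266 ((520.662109375, 248.3485107421875), (52.2377815246582, 51.00363540649414), 86.99995422363281) [522. 248. 175.]
amber [503.52961656 198.75335792 126.56169806]
420 [475. -56. 160.] [480. -39. 178.]
480 [481. -62. 101.] [540. -32. 285.]
540 [540. -49. 100.] [600.  19. 279.]
600 [600. -51. 100.] [660.  17. 279.]
660 [ 660. -150.  100.] [720.  40. 267.]
720 [ 720. -150.  100.] [780.  40. 268.]
780 [ 780. -150.  100.] [840.  40. 267.]
840 [ 840. -150.  101.] [900.  40. 528.]
```

>>> arm_command:
  increments:
    - [[0,0,-8.5],[12,-40,17],0.5]
    - [[0,0,-17],[24,-80,34],0.5]
    - [[0,0,-25.5],[36,-120,51],0.5]
    - [[0,0,-34],[48,-160,68],0.5]
    - [[0,0,-42.5],[60,-200,84],0.5]

```text
clock: 0.6
position: [255.8, 391.1, 280.0]
ee_rot: [-0.609, 0.36, 0.609, 0.359]
contact_force: [0.8, -0.2, 0.1]
gripper_width: 42.5
```

>>> arm_command:
  increments:
    - [[0,0,-8.5],[20,-38,0],0.5]
    - [[0,0,-17],[40,-76,0],0.5]
    - [[0,0,-25.5],[60,-110,0],0.5]
    - [[0,0,-34],[80,-145,0],0.5]
    - [[0,0,-42.5],[100,-170,0],0.5]

```text
clock: 1.1
position: [355.9, 218.8, 280.1]
ee_rot: [-0.435, 0.558, 0.436, 0.556]
contact_force: [0.5, 0.6, 0.5]
gripper_width: 43.0
```

>>> arm_command:
  increments:
    - [[0,0,-8.5],[20,-2,0],0.5]
    - [[0,0,-17],[40,-4,0],0.5]
    - [[0,0,-25.5],[60,-6,0],0.5]
    - [[0,0,-34],[70,-8,0],0.5]
    - [[0,0,-42.5],[80,-8,0],0.5]

```text
clock: 1.6
position: [436.2, 210.3, 279.4]
ee_rot: [-0.201, 0.679, 0.202, 0.677]
contact_force: [0.8, -0.1, 0.8]
gripper_width: 42.4
```

>>> arm_command:
  increments:
    - [[0,0,-8.5],[0,0,0],0.5]
    - [[0,0,-17],[0,0,0],0.5]
    - [[0,0,-25.5],[0,0,0],0.5]
    - [[0,0,-34],[0,0,0],0.5]
    - [[0,0,-42.5],[0,0,0],0.5]

```text
clock: 2.1
position: [435.9, 210.1, 278.9]
ee_rot: [0.061, 0.705, -0.059, 0.704]
contact_force: [-0.4, -0.6, -0.0]
gripper_width: 42.8
```

Run:
```python
from h import *
import pickle
c=grab('wrist');pickle.dump(c,open('w1.pkl','wb'));cv2.imwrite('pics/w1.png',c[0]);print(c[5],R.from_quat(readout.read_state()['ee_rot']).as_matrix().round(3))
P=cloud(c)
# orthographic height map in world, for later
print(np.nanmin(P[c[1]>0],0),np.nanmax(P[c[1]>0],0))
```

```text
[368.88962632 221.05335177 457.00481334] [[-0.002  0.173  0.985]
 [ 0.003  0.985 -0.173]
 [-1.     0.002 -0.003]]
[-177.31874318 -967.88332425 -809.37277887] [903.10508244 694.06840061 411.83509857]
```

View pics/w1.png

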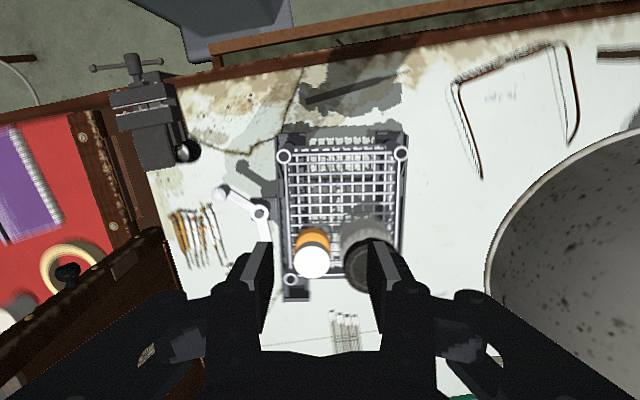

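Run:
```python
from h import *
import pickle
c=pickle.load(open('w1.pkl','rb'))
cv2.imwrite('pics/w1c.png',cv2.resize(c[0][115:310,205:415],None,fx=3,fy=3,interpolation=cv2.INTER_CUBIC))
P=cloud(c)
for u,v in[(284,156),(400,154),(291,281),(260,213),(221,190),(297,295),(284,135),(393,135)]:print((u,v),np.median(P[v-1:v+2,u-1:u+2].reshape(-1,3),0).round(1))
p=plane(c,[(284,156),(400,154),(291,281)],114);print(p.round(1))
```

```text
(284, 156) [414.1 176.8 114.9]
(400, 154) [432.4 293.8 115. ]
(291, 281) [555.3 156.4 114.7]
(260, 213) [481.9 129.7  74. ]
(221, 190) [442.8  96.3  90.7]
(297, 295) [613.8 147.9  49.8]
(284, 135) [398.3 173.1  47.9]
(393, 135) [421.1 303.3  40.1]
[[414.4 176.6 114. ]
 [432.4 293.9 114. ]
 [555.8 156.2 114. ]]
```

View pics/w1c.png

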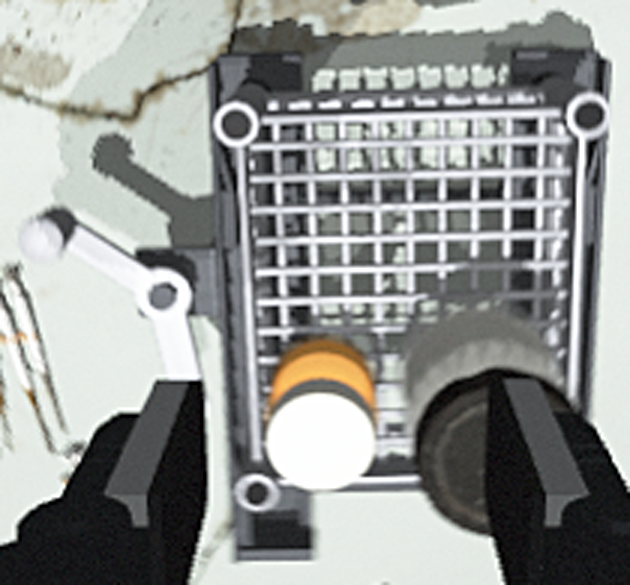

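Run:
```python
from h import *
import pickle
c=pickle.load(open('w1.pkl','rb'))
f=lambda L:[(205+a/3,115+b/3) for a,b in L]
p=plane(c,f([(214,56),(610,58)]),54);print(p.round(1)); d=p[1]-p[0];print(np.hypot(*d[:2]),np.degrees(np.arctan2(-d[0],d[1])))
for z in(40,54): print(z,plane(c,f([(238,560),(312,558),(304,56),(515,56)]),z).round(1))
pv=plane(c,f([(162,294)]),74)[0];kn=plane(c,f([(40,236)]),93)[0];print('pivot',pv,'knob',kn)
# base from cloud: flange top points z 50..57 outside right side, line fit
P=cloud(c);im=c[0].astype(int)
for lo,hi in((36,44),(50,57)):
    m=(P[...,2]>lo)&(P[...,2]<hi)&(P[...,0]>370)&(P[...,0]<660)&(P[...,1]>110)&(P[...,1]<330)&(im.sum(2)<330)
    q=P[m];print(lo,len(q),cv2.minAreaRect(q[:,:2].astype(np.float32)))
ts=pickle.load(open('top.pkl','rb')),pickle.load(open('scene.pkl','rb'))
for t in ts:
    X=cloud(t);m=(X[...,2]>36)&(X[...,2]<57)&(X[...,0]>370)&(X[...,0]<660)&(X[...,1]>120)&(X[...,1]<330)&(t[0].astype(int).sum(2)<330);q=X[m]
    print(len(q),cv2.minAreaRect(q[:,:2].astype(np.float32)))
for yaw in(-8,-9,-10):
    Rz=R.from_euler('z',yaw,degrees=True).as_matrix()[:2,:2]
    o1=pv[:2]-Rz@[-45,-100]; o2=p[:,:2].mean(0)-Rz@[-135,0]
    print(yaw,'base from pivot',o1,'from front',o2,'tier in base',Rz.T@(np.array([494.1,225])-o1),Rz.T@(np.array([494.1,225])-o2),'knob ang',np.degrees(np.arctan2(*(kn-pv)[1::-1]))-yaw+135)
```

```text
[[394.8 165.2  54. ]
 [421.9 318.9  54. ]]
156.13327953821226 -9.982559126872632
40 [[626.7 126.5  40. ]
 [631.5 161.1  40. ]
 [402.  199.3  40. ]
 [416.4 284.   40. ]]
54 [[618.1 129.7  54. ]
 [622.7 163.1  54. ]
 [400.9 200.1  54. ]
 [414.9 281.9  54. ]]
pivot [481.72962619 128.44134499  74.        ] knob [446.11633867  92.93519728  93.        ]
36 1204 ((515.0026245117188, 224.15481567382812), (155.40277099609375, 219.51119995117188), 81.72347259521484)
50 920 ((516.2183227539062, 207.02505493164062), (191.30999755859375, 220.21575927734375), 81.50262451171875)
427 ((513.371826171875, 212.37403869628906), (187.4322052001953, 222.08258056640625), 82.45175170898438)
909 ((513.8895263671875, 209.57858276367188), (184.27142333984375, 223.5419464111328), 81.56910705566406)
-8 base from pivot [540.20899938 221.20536232] from front [542.02989841 223.25604699] tier in base [-46.18838126  -2.6594239 ] [-47.70615928  -4.94357161] knob ang 7.9136852757545455
-9 base from pivot [541.81904802 220.17062812] from front [541.68163511 220.92576283] tier in base [-47.88702756  -2.69498945] [-47.63317733  -3.41933109] knob ang 8.913685275754546
-10 base from pivot [543.41079284 219.10795229] from front [541.29275578 218.60191163] tier in base [-49.58479445  -2.76019506] [-47.58680817  -1.89404901] knob ang 9.913685275754546
```

>>> arm_command:
  increments:
    - [[-0.3,-1.6,0.2],[-20,8,-20],0.4]
    - [[-0.6,-3.2,0.4],[-40,16,-40],0.4]
    - [[-0.9,-4.8,0.6],[-55,24,-70],0.4]
    - [[-1.2,-6.4,0.8],[-58,32,-110],0.4]
    - [[-1.2,-7.9,1.0],[-58,32,-150],0.4]

```text
clock: 2.65
position: [377.5, 243.3, 128.4]
ee_rot: [0.052, 0.654, -0.055, 0.752]
contact_force: [0.3, 0.3, -0.2]
gripper_width: 51.0
```

>>> arm_command:
  increments:
    - [[0,0,0],[0,0,-25],0.4]
    - [[0,0,0],[0,0,-50],0.4]
    - [[0,0,0],[0,0,-70],0.4]
    - [[0,0,0],[0,0,-85],0.4]
    - [[0,0,0],[0,0,-85],0.4]

```text
clock: 3.15
position: [376.4, 241.5, 41.4]
ee_rot: [0.049, 0.655, -0.056, 0.752]
contact_force: [0.4, -1.3, 0.4]
gripper_width: 51.4
```

Run:
```python
from h import *
import pickle
c=grab('wrist');pickle.dump(c,open('w2.pkl','wb'));cv2.imwrite('pics/w2.png',c[0]);s=readout.read_state();print(s['position'],s['gripper_width'],s['contact_force'],R.from_quat(s['ee_rot']).as_matrix().round(3))
```

```text
[377.03431433 242.52363239  42.61758425] 51.13448927976239 [-1.25110173  0.67159592  0.24781794] [[ 0.136  0.149  0.979]
 [-0.017  0.989 -0.148]
 [-0.991  0.004  0.137]]
```

View pics/w2.png

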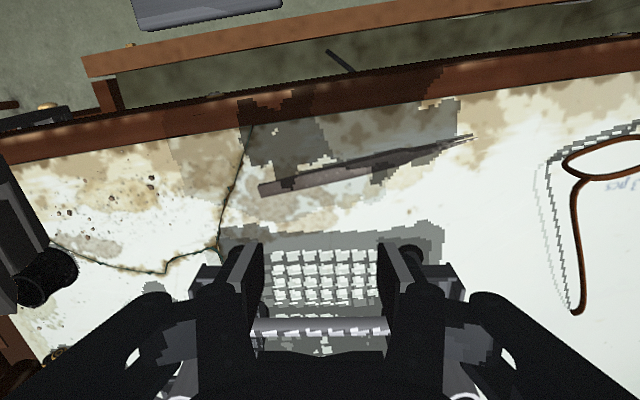

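>>> arm_command:
  increments:
    - [[0,0,0],[8,-1.2,1],0.4]
    - [[0,0,0],[16,-2.5,2],0.4]
    - [[0,0,0],[22,-3.5,2],0.4]
    - [[0,0,0],[27,-4.2,2],0.4]
    - [[0,0,0],[30,-4.7,2],0.4]

```text
clock: 3.7
position: [407.8, 237.9, 44.9]
ee_rot: [0.051, 0.655, -0.055, 0.752]
contact_force: [0.3, -0.2, -0.5]
gripper_width: 51.4
```

>>> arm_command:
  increments:
    - [[0,0,0],[3,-0.5,0],0.4]
    - [[0,0,0],[6,-1,0],0.4]
    - [[0,0,0],[9,-1.5,0],0.4]
    - [[0,0,0],[12,-1.9,0],0.4]
    - [[0,0,0],[15,-2.4,0],0.4]

```text
clock: 4.2
position: [422.7, 235.4, 44.9]
ee_rot: [0.051, 0.655, -0.055, 0.752]
contact_force: [-3.4, 0.7, 1.1]
gripper_width: 51.3
```

Run:
```python
from h import *
import pickle
c=grab('scene');pickle.dump(c,open('s2.pkl','wb'));cv2.imwrite('pics/s2.png',cv2.resize(c[0][190:330,260:440],None,fx=4.2,fy=4.2,interpolation=cv2.INTER_CUBIC));s=readout.read_state();print(s['position'],s['contact_force'])
```

```text
[423.13183659 235.4289682   44.89360774] [-0.24719781  0.80520125  0.62358154]
```

View pics/s2.png

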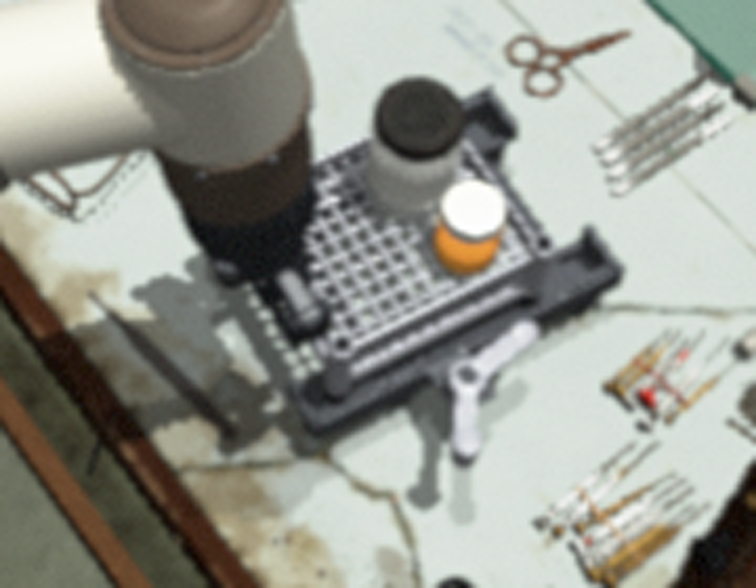

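>>> arm_command:
  increments:
    - [[0,0,0],[3,-0.5,0],0.4]
    - [[0,0,0],[7,-1.1,0],0.4]
    - [[0,0,0],[11,-1.7,0],0.4]
    - [[0,0,0],[15,-2.4,0],0.4]
    - [[0,0,0],[18,-2.8,0],0.4]

```text
clock: 4.75
position: [441.5, 232.5, 44.8]
ee_rot: [0.051, 0.655, -0.055, 0.752]
contact_force: [-3.8, -0.5, 1.1]
gripper_width: 51.5
```

>>> arm_command:
  increments:
    - [[0,0,0],[3,-0.5,0],0.4]
    - [[0,0,0],[6,-1,0],0.4]
    - [[0,0,0],[9,-1.5,0],0.4]
    - [[0,0,0],[12,-1.9,0],0.4]
    - [[0,0,0],[15,-2.4,0],0.4]

```text
clock: 5.25
position: [456.8, 230.2, 44.8]
ee_rot: [0.051, 0.655, -0.055, 0.752]
contact_force: [-3.2, 2.3, 0.4]
gripper_width: 51.0
```

```bash
cat > chk.py <<'E'
from h import *
import sys
c=grab('scene');t=grab('top');s=readout.read_state();print(s['clock'],s['position'].round(1) if hasattr(s['position'],'round') else s['position'],np.round(s['contact_force'],1))
cv2.imwrite('pics/%s.png'%sys.argv[1],cv2.resize(c[0][190:330,260:440],None,fx=4.2,fy=4.2,interpolation=cv2.INTER_CUBIC))
for q in(c,t):
    P=cloud(q);X=P.reshape(-1,3);C=q[0].reshape(-1,3).astype(int)
    b=(abs(X[:,0]-540)<90)&(abs(X[:,1]-230)<90)
    w=b&(C.min(1)>185)&(X[:,2]>125)&(X[:,2]<165);k=b&(X[:,2]>163)&(X[:,2]<185)&(C.max(1)<90)
    print('amber cap top',np.percentile(X[w],85,0).round(1),np.median(X[w],0).round(1),'white cap',np.median(X[k],0).round(1))
E
python3 chk.py s3
```

```text
5.35 [457.1 230.2  44.8] [-1.4  0.8  0.3]
amber cap top [570.2 189.3 150.4] [559.  178.3 148.7] white cap [557.8 233.5 175. ]
amber cap top [571.3 192.4 151.3] [560.9 182.3 148.5] white cap [560.8 241.1 175.5]
```

>>> arm_command:
  increments:
    - [[0,0,0],[2,-0.3,0],0.4]
    - [[0,0,0],[4,-0.6,0],0.4]
    - [[0,0,0],[5,-0.8,0],0.4]
    - [[0,0,0],[6,-1,0],0.4]
    - [[0,0,0],[7,-1.1,0],0.4]

```text
clock: 5.85
position: [464.3, 229.0, 44.9]
ee_rot: [0.051, 0.655, -0.055, 0.752]
contact_force: [-1.1, 0.3, 0.4]
gripper_width: 51.0
```

```bash
python3 chk.py s4
```

```text
5.95 [464.2 229.   44.8] [-0.3 -0.8  0. ]
amber cap top [577.9 189.3 140.3] [568.1 178.6 138.8] white cap [568.2 234.2 165.7]
amber cap top [578.7 191.5 141.3] [568.5 181.9 138.8] white cap [568.1 240.  166.1]
```

>>> arm_command:
  increments:
    - [[0,0,0],[-10,1.6,0],0.4]
    - [[0,0,0],[-30,4.8,0],0.4]
    - [[0,0,0],[-50,8,10],0.6]
    - [[0,0,0],[-58,9,45],0.8]
    - [[0,0,0],[-58,9,90],1]

```text
clock: 6.45
position: [403.3, 236.4, 134.0]
ee_rot: [0.049, 0.656, -0.056, 0.751]
contact_force: [0.4, 1.0, -0.5]
gripper_width: 8.0
```

>>> arm_command:
  increments:
    - [[0,0,0],[-2,-30,20],1]
    - [[0,0,0],[-3,-60,20],1]
    - [[0,0,0],[-4,-100,20],1]
    - [[0,0,0],[-4,-140,20],1]
    - [[0,0,0],[-4,-140,20],1]

```text
clock: 6.95
position: [397.2, 92.7, 153.5]
ee_rot: [0.05, 0.657, -0.058, 0.75]
contact_force: [0.4, 0.1, -0.6]
gripper_width: 0.0
```

```bash
python3 chk.py s5
python3 - <<'E'
from h import *
c=grab('wrist'); cv2.imwrite('pics/w5.png',c[0])
E
```

```text
7.05 [399.   95.7 154.2] [-0.4 -0.1 -0.8]
amber cap top [578.3 189.3 140. ] [566.9 179.1 138.4] white cap [580.8 224.5 165.6]
amber cap top [578.7 191.5 141.8] [567.4 182.  139.5] white cap [568.7 238.5 166.2]
```

View pics/s5.png

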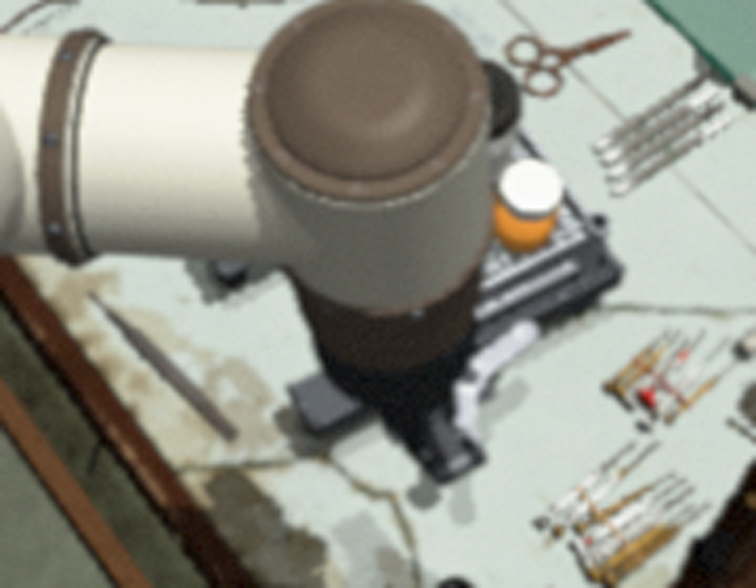

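Run:
```python
from h import *
B=np.array([541.8,220.5]);Rz=R.from_euler('z',-9,degrees=True).as_matrix()[:2,:2]
for n in('wrist','top','scene'):
    c=grab(n);P=cloud(c)
    for a in(-70,70):
        for b in(-60,60):
            q=B+Rz@[a,b]; m=(np.hypot(P[...,0]-q[0],P[...,1]-q[1])<14)&(P[...,2]>92)&(P[...,2]<130)
            if m.sum()>3: k=P[m];k=k[k[:,2]>k[:,2].max()-4];print(n,a,b,len(k),(Rz.T@(k[:,:2].mean(0)-B)).round(1),np.median(k[:,2]).round(1))
    kn=(np.hypot(P[...,0]-446,P[...,1]-93)<16)&(P[...,2]>86)&(P[...,2]<97)
    if kn.sum(): print('knob',n,kn.sum(),P[kn].mean(0).round(1))
```

```text
wrist -70 -60 309 [-70.3 -63.9] 104.6
wrist -70 60 300 [-71.5  55.4] 104.6
knob wrist 102 [441.6  92.4  89.6]
top -70 -60 12 [-69.2 -59.6] 105.7
top -70 60 1 [-71.6  54.6] 113.9
top 70 -60 2 [ 69.7 -57.3] 109.9
top 70 60 2 [61.7 60.5] 111.3
knob top 26 [449.7  94.6  90.5]
scene 70 -60 23 [ 68.8 -63.4] 103.9
knob scene 1 [454.7  90.2  91.2]
```

>>> arm_command:
  increments:
    - [[0,0,0],[3,1,-25],1]
    - [[0,0,0],[6,3,-50],1]
    - [[0,0,0],[6,3,-70],1]
    - [[0,0,0],[6,3,-80],1]
    - [[0,0,0],[6,3,-80],1]

```text
clock: 7.75
position: [404.4, 100.1, 72.4]
ee_rot: [0.047, 0.657, -0.057, 0.75]
contact_force: [-0.1, -0.5, 0.3]
gripper_width: 0.0
```

Run:
```python
from h import *
c=grab('wrist'); s=readout.read_state();print(s['position'],s['contact_force']); cv2.imwrite('pics/w6.png',c[0])
pv=np.array([481.8,128.7])
for j in(.15,.4,.65,.9,1.15,1.4,1.57):
    a=j-2.356-.157; k=pv+50*np.array([np.cos(a),np.sin(a)]); print(j,k.round(1),(k-20*np.array([.988,-.157])).round(1))
```

```text
[405.1794463  100.66014744  73.4215412 ] [-0.2395105  -0.54583321  0.37024789]
0.15 [446.2  93.6] [426.4  96.7]
0.4 [456.   85.9] [436.2  89. ]
0.65 [467.4  80.8] [447.6  84. ]
0.9 [479.7  78.7] [459.9  81.9]
1.15 [492.1  79.8] [472.4  82.9]
1.4 [503.9  83.8] [484.1  87. ]
1.57 [511.2  88.2] [491.4  91.4]
```

View pics/w6.png

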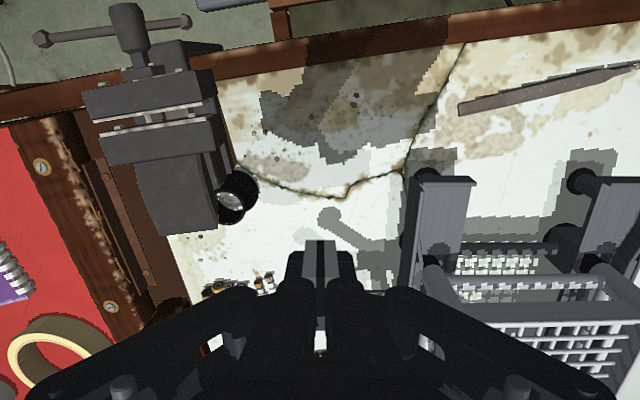

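>>> arm_command:
  increments:
    - [[0,0,0],[12,-2,0],1]
    - [[0,0,0],[20,-4,0],1]
    - [[0,0,0],[25,-7.5,0],1]
    - [[0,0,0],[31,-11.5,0],1]
    - [[0,0,0],[37,-14,0],1]

```text
clock: 8.3
position: [442.5, 86.2, 73.6]
ee_rot: [0.047, 0.657, -0.056, 0.751]
contact_force: [0.6, -0.5, 0.2]
gripper_width: -0.0
```

>>> arm_command:
  increments:
    - [[0,0,0],[6,-3,0],1]
    - [[0,0,0],[12,-4.5,0],1]
    - [[0,0,0],[18,-5,0],1]
    - [[0,0,0],[24,-5,0],1]
    - [[0,0,0],[30,-4.5,0],1]

```text
clock: 8.8
position: [473.0, 81.8, 73.6]
ee_rot: [0.047, 0.657, -0.056, 0.751]
contact_force: [0.1, 0.4, 0.7]
gripper_width: -0.1
```

```bash
cat > k.py <<'E'
from h import *
s=readout.read_state();print(s['position'],np.round(s['contact_force'],1))
for n in('scene','top'):
    c=grab(n);P=cloud(c);C=c[0].astype(int);d=P[...,:2]-[481.8,128.7];r=np.hypot(d[...,0],d[...,1])
    m=(r<64)&(r>20)&(P[...,2]>58)&(P[...,2]<98)&(C.min(2)>150)
    a=np.arctan2(d[...,1],d[...,0])[m]
    if m.sum(): print(n,m.sum(),np.histogram(a,bins=12,range=(-3.14,3.14))[0], 'right-side angle median',np.median(a[a<0]) if (a<0).any() else None,'nose',np.median(a[a>-.5]) if (a>-.5).any() else None)
cv2.imwrite('pics/k%d.png'%(s['clock']*100),cv2.resize(c[0] if 0 else grab('scene')[0][190:330,260:440],None,fx=4,fy=4))
E
python3 k.py
```

```text
[473.04712417  81.76188705  73.59147228] [0.1 0.4 0.7]
scene 57 [ 0 13  1  0  0  0  0  0 21 22  0  0] right-side angle median -2.2056098007772347 nose 1.5792100543953471
top 89 [ 0  7  0  0  0 13 38 13 12  6  0  0] right-side angle median -0.066209054452677 nose 0.19447769027960438
```

```bash
ls -t pics|head -1; cp $(ls -t pics/k*|head -1) pics/kk.png
```

```text
k880.png
```

View pics/kk.png

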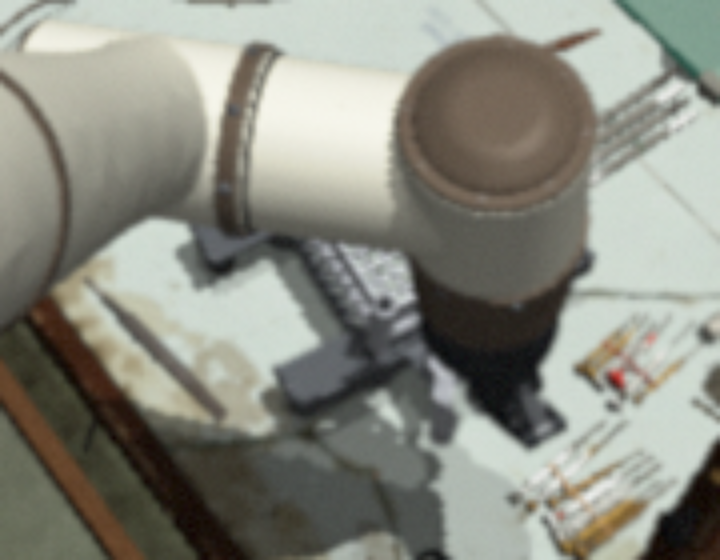

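Run:
```python
from h import *
import pickle
c=pickle.load(open('scene.pkl','rb'));print(plane(c,[(260+440/4,190+415/4),(260+465/4.2,190+448/4.2),(260+467/4.2,190+378/4.2)],80).round(1))
w=grab('wrist');cv2.imwrite('pics/w7.png',w[0][150:400,100:540])
s=grab('scene');d=cv2.absdiff(s[0],c[0])
P=cloud(s)
for u,v in [(366,290),(368,292),(370,294),(370,298),(367,285),(395,295)]: print((u,v),s[0][v,u],c[0][v,u],P[v,u].round())
```

```text
[[451.6  95.8  80. ]
 [448.1  89.   80. ]
 [477.6 121.9  80. ]]
(366, 290) [75 77 74] [80 85 81] [477. 130.   2.]
(368, 292) [76 78 74] [184 179 175] [455. 105.  68.]
(370, 294) [78 76 74] [227 222 220] [447.  92.  92.]
(370, 298) [71 70 70] [149 144 141] [441.  85.  91.]
(367, 285) [71 71 68] [86 84 82] [471. 126.  51.]
(395, 295) [95 93 91] [223 230 223] [450.  32. 201.]
```

View pics/w7.png

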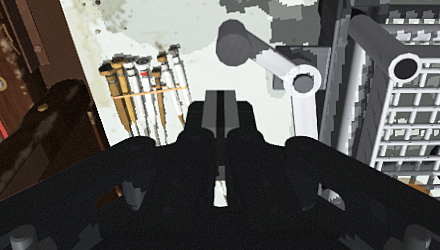

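Run:
```python
from h import *
c=grab('wrist')
print(c[5],readout.read_state()['position'])
for z,p in((93,(316,190)),(65,(335,195)),(74,(403,232))): 
    print(z,plane(c,[p],z).round(1))
P=cloud(c);print(P[190,316],P[195,340],P[232,403],P[250,318],P[245,330], P[300,300])
for n in('scene',):
    s=grab(n);X=cloud(s);m=(np.hypot(X[...,0]-446,X[...,1]-93)<22)&(X[...,2]>80)&(X[...,2]<98);print(m.sum(),X[m].mean(0))
```

```text
[381.90609861  95.29473802 240.51670612] [472.19590978  81.6792101   73.50722138]
93 [[441.2  84.2  93. ]]
65 [[457.   92.3  65. ]]
74 [[481.3 127.5  74. ]]
[4.78464295e+02 7.72648834e+01 3.24256919e-01] [445.67939888  95.1206583   92.3510865 ] [480.85057499 127.39974386  74.72230722] [455.77655433  83.22976202 122.3952736 ] [457.55908748  88.09179989 116.77584133] [449.1574757   79.02630266 159.77503001]
40 [446.03054172  90.72487325  89.81719457]
```

>>> arm_command:
  increments:
    - [[0,0,0],[0,-5,25],1]
    - [[0,0,0],[-5,0,50],1]
    - [[0,0,0],[-35,8,50],1]
    - [[0,0,0],[-65,14,50],1]
    - [[0,0,0],[-65,14,50],1]

```text
clock: 9.65
position: [404.0, 94.9, 123.4]
ee_rot: [0.047, 0.657, -0.055, 0.75]
contact_force: [-0.6, -0.2, -0.6]
gripper_width: -0.2
```

>>> arm_command:
  increments:
    - [[0,0,0],[0,0,-20],1]
    - [[0,0,0],[0,0,-40],1]
    - [[0,0,0],[0,0,-52],1]
    - [[0,0,0],[4,0,-52],1]
    - [[0,0,0],[8,0,-52],1]

```text
clock: 10.15
position: [412.7, 95.2, 71.7]
ee_rot: [0.046, 0.657, -0.055, 0.75]
contact_force: [0.4, 0.2, 0.0]
gripper_width: 0.3
```

>>> arm_command:
  increments:
    - [[0,0,0],[3,0,0],1]
    - [[0,0,0],[6,0,0],1]
    - [[0,0,0],[9,0,0],1]
    - [[0,0,0],[12,0,0],1]
    - [[0,0,0],[15,0,0],1]

```text
clock: 10.65
position: [428.1, 95.2, 71.8]
ee_rot: [0.047, 0.657, -0.055, 0.751]
contact_force: [-0.5, -0.0, -0.4]
gripper_width: -0.2
```

```bash
cat > kn.py <<'E'
from h import *
s=readout.read_state();print(s['position'],np.round(s['contact_force'],1))
for n in('scene','top','wrist'):
    c=grab(n);X=cloud(c);d=X[...,:2]-[481.8,128.7];r=np.hypot(d[...,0],d[...,1]);m=(r>38)&(r<62)&(X[...,2]>86)&(X[...,2]<95)&(X[...,1]<115)
    # exclude finger pixels near TCP
    if m.sum():
        q=np.median(X[m],0);e=q[:2]-[481.8,128.7];print(n,m.sum(),q.round(1),'joint',np.arctan2(e[1],e[0])+2.356+.157)
cv2.imwrite('pics/last.png',c[0])
E
python3 kn.py
```

```text
[428.07037558  95.19473478  71.82235312] [-0.5 -0.  -0.4]
top 1 [456.6  98.2  86.4] joint 0.25130571823911074
```

>>> arm_command:
  increments:
    - [[0,0,0],[2,0,0],1]
    - [[0,0,0],[4,0,0],1]
    - [[0,0,0],[6,0,0],1]
    - [[0,0,0],[8,0,0],1]
    - [[0,0,0],[10,0,0],1]

```text
clock: 11.3
position: [438.1, 95.2, 71.7]
ee_rot: [0.046, 0.657, -0.055, 0.75]
contact_force: [-0.7, -0.2, 0.8]
gripper_width: 0.0
```

```bash
python3 kn.py; python3 -c "
import cv2;cv2.imwrite('pics/last2.png',cv2.imread('pics/last.png')[130:400,140:500])"
```

```text
[438.0572783   95.1806591   71.66165936] [-0.7 -0.2  0.8]
```

View pics/last2.png

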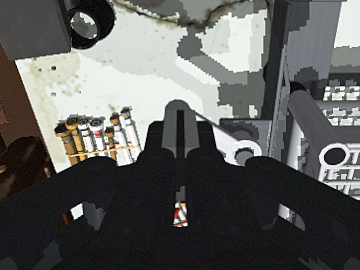

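Run:
```python
from h import *
c=grab('wrist');P=cloud(c)
for v in range(222,300,8):
    print(v,[tuple(P[v,u].round().astype(int).tolist()) for u in(300,308,316,324,332,340,360)],c[0][v,318])
m=(P[...,2]>60)&(P[...,2]<98)&(abs(P[...,0]-460)<50)&(abs(P[...,1]-100)<40)&(c[1]>0)
q=P[m];
for x in range(410,510,6):
    k=q[abs(q[:,0]-x)<3]
    if len(k):print(x,len(k),k[:,1].min().round(),k[:,1].max().round(),np.median(k[:,2]).round())
```

```text
222 [(468, 74, 1), (469, 81, 1), (471, 87, 0), (471, 93, 1), (472, 99, 1), (473, 106, 1), (475, 121, 1)] [239 243 237]
230 [(476, 73, 1), (477, 79, 1), (441, 92, 68), (479, 92, 0), (480, 98, 0), (481, 105, 0), (483, 121, 1)] [80 77 77]
238 [(483, 72, 1), (442, 88, 73), (441, 92, 76), (443, 97, 75), (487, 97, 0), (488, 104, 0), (490, 120, 1)] [86 82 82]
246 [(491, 70, 0), (422, 92, 116), (422, 96, 117), (422, 99, 117), (423, 102, 116), (453, 105, 69), (497, 119, 1)] [15 19 14]
254 [(425, 88, 116), (348, 109, 239), (421, 96, 125), (421, 99, 126), (422, 102, 124), (427, 105, 117), (471, 116, 53)] [21 24 24]
262 [(424, 89, 124), (420, 93, 131), (420, 96, 131), (421, 99, 130), (421, 102, 131), (426, 105, 124), (465, 115, 70)] [21 16 18]
270 [(423, 90, 131), (418, 94, 138), (420, 96, 137), (420, 99, 137), (421, 102, 137), (426, 105, 130), (470, 115, 71)] [24 24 25]
278 [(415, 92, 147), (419, 94, 143), (419, 96, 142), (420, 99, 142), (420, 102, 142), (417, 105, 147), (477, 114, 70)] [28 26 29]
286 [(416, 92, 150), (416, 94, 150), (423, 96, 142), (422, 99, 143), (418, 102, 150), (416, 105, 152), (419, 111, 149)] [27 26 25]
294 [(416, 92, 154), (416, 95, 155), (425, 96, 144), (426, 98, 143), (417, 102, 155), (417, 105, 155), (418, 111, 155)] [27 28 26]
440 159 87.0 97.0 71.0
446 47 84.0 99.0 69.0
452 47 102.0 106.0 69.0
458 40 106.0 113.0 68.0
464 111 111.0 119.0 70.0
470 219 111.0 131.0 70.0
476 425 112.0 138.0 70.0
482 295 115.0 139.0 71.0
488 84 117.0 139.0 71.0
494 1 125.0 125.0 69.0
```

Run:
```python
from h import *
s=readout.read_state();c=grab('scene');X=cloud(c);p=np.array(s['position']);Rt=R.from_quat(s['ee_rot']).as_matrix()
def proj(q): 
    r=cv2.Rodrigues(c[4].T)[0];return cv2.projectPoints(np.array([q],float),r,-c[4].T@c[5],c[2],c[3])[0].ravel().round(1)
for b in(0,20,40,60,80): print(b,proj(p-Rt[:,0]*b))
print('kk tcp',proj([473,81.8,73.6]))
# points in tool coordinates
L=(X-p)@Rt
m=(c[1]>0)&(abs(L[...,1])<50)&(abs(L[...,2])<45)&(L[...,0]>-150)&(L[...,0]<10)
q=L[m]
for a in range(-150,10,8):
    k=q[abs(q[:,0]-a)<4]
    if len(k):print(a,len(k),k[:,1:].min(0).round(),k[:,1:].max(0).round())
w=grab('wrist');X=cloud(w);L=(X-p)@Rt;m=(abs(L[...,1])<25)&(abs(L[...,2])<25)&(L[...,0]>-100)&(L[...,0]<10);q=L[m]
for a in range(-100,10,8):
    k=q[abs(q[:,0]-a)<4]
    if len(k):print('w',a,len(k),k[:,1:].min(0).round(),k[:,1:].max(0).round())
```

```text
0 [365.6 298.4]
20 [365.4 295.8]
40 [365.3 293.1]
60 [365.1 290.4]
80 [365.  287.5]
kk tcp [380.  294.1]
-150 7 [-44. -11.] [-36.   6.]
-142 32 [-45. -12.] [-30.  10.]
-134 17 [-50. -12.] [-29.   5.]
-126 18 [-50. -17.] [-21.  12.]
-118 16 [-49. -14.] [-20.  12.]
-110 11 [-49. -16.] [-15.  -3.]
-102 12 [-43. -16.] [-10.  11.]
-94 9 [-37. -12.] [-17.  -8.]
-86 15 [-33. -13.] [-16.  -4.]
-78 4 [-28. -13.] [-12.  -8.]
-62 2 [-13. -10.] [ 2. -8.]
-54 6 [-12. -11.] [ 2. -8.]
-46 5 [-12. -12.] [-2. -8.]
-38 2 [ -8. -10.] [ 4. -9.]
w -100 152 [-16. -15.] [15. -0.]
w -92 2514 [-25. -12.] [25.  9.]
w -84 2619 [-25. -13.] [25. 14.]
w -76 1143 [-25. -13.] [25. 13.]
w -68 498 [-14. -11.] [13. 13.]
w -60 638 [-14. -11.] [13. -5.]
w -52 574 [-14. -11.] [13. -5.]
w -44 393 [-13. -11.] [13. -5.]
w -36 42 [ -7. -10.] [ 6. -9.]
w -4 63 [-9.  3.] [3. 9.]
w 4 287 [-10.   3.] [25. 25.]
```

>>> arm_command:
  increments:
    - [[0,0,0],[-15,1,0],1]
    - [[0,0,0],[-26,3,0],1]
    - [[0,0,0],[-26,3,-12],1]
    - [[0,0,0],[-26,3,-24],1]
    - [[0,0,0],[-26,3,-34],1]

```text
clock: 12.1
position: [411.4, 98.3, 37.4]
ee_rot: [0.046, 0.657, -0.055, 0.75]
contact_force: [-0.2, 0.1, -0.4]
gripper_width: 0.0
```

>>> arm_command:
  increments:
    - [[0,0,0],[4,-0.5,0],1]
    - [[0,0,0],[8,-1,0],1]
    - [[0,0,0],[12,-1.5,0],1]
    - [[0,0,0],[16,-2,0],1]
    - [[0,0,0],[19,-2.5,0],1]

```text
clock: 12.6
position: [431.1, 96.0, 37.8]
ee_rot: [0.047, 0.657, -0.055, 0.751]
contact_force: [0.1, 0.0, 0.7]
gripper_width: -0.3
```

>>> arm_command:
  increments:
    - [[0,0,0],[2,-1.5,0],1]
    - [[0,0,0],[4,-3,0],1]
    - [[0,0,0],[6,-4.5,0],1]
    - [[0,0,0],[8,-6,0],1]
    - [[0,0,0],[11,-8,0],1]

```text
clock: 13.1
position: [441.4, 87.2, 37.5]
ee_rot: [0.046, 0.657, -0.055, 0.75]
contact_force: [-2.2, -1.0, 0.8]
gripper_width: -0.2
```

```bash
cat > kn2.py <<'E'
from h import *
s=readout.read_state();print(s['clock'],s['position'],np.round(s['contact_force'],1));p=np.array(s['position']);Rt=R.from_quat(s['ee_rot']).as_matrix()
for n in('wrist','scene','top'):
    c=grab(n);X=cloud(c);L=(X-p)@Rt
    d=X[...,:2]-[481.8,128.7];r=np.hypot(d[...,0],d[...,1]);C=c[0].astype(int)
    fing=(abs(L[...,1])<16)&(L[...,2]<12)&(L[...,2]>-16)&(L[...,0]<-30)
    for nm,lo,hi,r0,r1 in(('arms',62,76,18,62),('knobtop',84,96,38,62)):
        m=(X[...,2]>lo)&(X[...,2]<hi)&(r>r0)&(r<r1)&~fing&(c[1]>0)
        a=np.arctan2(d[...,1],d[...,0])+2.513   # as joint value if handle
        h=np.histogram(np.mod(a[m]+1,2*np.pi)-1,bins=21,range=(-1,5.3))[0]; print(n,nm,h)
E
python3 kn2.py
```

```text
13.1 [441.42288876  87.15656534  37.53036589] [-2.2 -1.   0.8]
wrist arms [  0   0   0  17  47   0   0   0   0   0   0   0  96  47   0  32 119 146
 668  24   0]
wrist knobtop [  0   0   0   0   0  16   0   0   0   0   0   0   0   0   0   0  53 255
 857  50   0]
scene arms [0 0 0 0 0 0 0 0 0 0 0 0 0 0 0 0 0 0 0 0 0]
scene knobtop [0 0 0 0 0 0 0 0 0 0 0 0 0 0 0 0 0 0 0 0 0]
top arms [ 0  0  0  2 14  7  0  0  0  0  0  6 41 12  3  3  1  2  4  0  0]
top knobtop [ 0  0  0  0  0  0  0  0  0  0  0  0  0  3 10 15  8 11  3  0  0]
```

>>> arm_command:
  increments:
    - [[0,0,0],[4,-2,0],1]
    - [[0,0,0],[8,-3.5,0],1]
    - [[0,0,0],[12,-4.5,0],1]
    - [[0,0,0],[16,-5.2,0],1]
    - [[0,0,0],[20,-5.8,0],1]

```text
clock: 13.75
position: [462.4, 81.7, 37.6]
ee_rot: [0.047, 0.657, -0.055, 0.751]
contact_force: [-1.6, -0.9, 0.7]
gripper_width: -0.2
```

>>> arm_command:
  increments:
    - [[0,0,0],[4,-0.2,0],1]
    - [[0,0,0],[8,0,0],1]
    - [[0,0,0],[12,0.3,0],1]
    - [[0,0,0],[16,0.8,0],1]
    - [[0,0,0],[20,1.6,0],1]

```text
clock: 14.25
position: [482.8, 83.4, 37.6]
ee_rot: [0.047, 0.657, -0.055, 0.751]
contact_force: [-0.5, -0.6, -0.3]
gripper_width: -0.1
```

```bash
python3 kn2.py
```

```text
14.25 [482.83813378  83.43972995  37.57534418] [-0.5 -0.6 -0.3]
wrist arms [  0   0   0   0   0   0 199 348 134   0   0   0   0 179 640 876 215 219
 668  11   0]
wrist knobtop [  0   0   0   0   0   0   0  12   4   0   0   0   0   8 603 610 422 265
 674  65   0]
scene arms [0 0 0 0 0 0 0 0 0 0 0 0 0 0 0 0 1 4 9 7 0]
scene knobtop [0 0 0 0 0 0 0 0 0 0 0 0 0 0 0 0 8 9 7 3 0]
top arms [ 0  0  0  0  0  0  0  0  0  0  0  0  0  2 14 25  5  2  4  0  0]
top knobtop [ 0  0  0  0  0  0  0  0  0  0  0  0  0  6  8 10 10 13  5  0  0]
```

>>> arm_command:
  increments:
    - [[0,0,0],[3,1.2,0],1]
    - [[0,0,0],[6,2.6,0],1]
    - [[0,0,0],[9,4,0],1]
    - [[0,0,0],[12,5.8,0],1]
    - [[0,0,0],[14,7,0],1]

```text
clock: 14.9
position: [497.6, 91.1, 37.7]
ee_rot: [0.047, 0.656, -0.055, 0.751]
contact_force: [-0.1, -1.1, 0.6]
gripper_width: 0.2
```

>>> arm_command:
  increments:
    - [[0,0,0],[1,0.7,0],1]
    - [[0,0,0],[2,1.4,0],1]
    - [[0,0,0],[3,2,0],1]
    - [[0,0,0],[4,2.5,0],1]
    - [[0,0,0],[4,2.5,0],1]

```text
clock: 15.4
position: [499.1, 92.1, 37.1]
ee_rot: [0.046, 0.658, -0.056, 0.749]
contact_force: [-7.8, -1.4, 4.0]
gripper_width: 0.2
```

```bash
python3 kn2.py
```

```text
15.4 [499.07056431  92.05804107  37.10989717] [-7.8 -1.4  4. ]
wrist arms [  0   0   0   0   0   0   0  42 165 174   0   0   0 226 249 488 978 445
 650  12   0]
wrist knobtop [  0   0   0   0   0   0   0   0   2  13   0   0   0 208 736 705 593 302
 616  33   0]
scene arms [ 0  0  0  0  0  0  0  4  1  0  0  0  0  0  0 16 32  7 12  8  0]
scene knobtop [ 0  0  0  0  0  0  0  0  0  0  0  0  0  0  0 12 12  9  8  4  0]
top arms [ 0  0  0  0  0  0  0  0  0  0  0  0  0  1  1 13 27  2  3  0  0]
top knobtop [ 0  0  0  0  0  0  0  0  0  0  0  0  0  5 11 15  7 10  4  0  0]
```

>>> arm_command:
  increments:
    - [[0,0,0],[-10,0,0],1]
    - [[0,0,0],[-25,0,0],1]
    - [[0,0,0],[-40,0,20],1]
    - [[0,0,0],[-60,0,60],1]
    - [[0,0,0],[-75,10,100],1]

```text
clock: 16.05
position: [422.7, 101.6, 137.9]
ee_rot: [0.046, 0.658, -0.057, 0.749]
contact_force: [0.7, 1.2, 0.3]
gripper_width: 0.1
```

>>> arm_command:
  increments:
    - [[0,0,0],[-5,10,40],1]
    - [[0,0,0],[-10,20,80],1]
    - [[0,0,0],[-15,30,120],1]
    - [[0,0,0],[-20,40,130],1]
    - [[0,0,0],[-20,40,130],1]

```text
clock: 16.55
position: [403.4, 143.4, 269.9]
ee_rot: [0.048, 0.657, -0.054, 0.751]
contact_force: [-0.2, -0.7, -0.4]
gripper_width: 0.1
```

Run:
```python
from h import *
B=np.array([541.8,220.5]);Rz=R.from_euler('z',-9,degrees=True).as_matrix()[:2,:2]
s=readout.read_state();print(s['clock'],s['position'],np.round(s['contact_force'],1))
for n in('wrist','top','scene'):
    c=grab(n);P=cloud(c);C=c[0].astype(int)
    for a in(-70,70):
        for b in(-60,60):
            q=B+Rz@[a,b]; m=(np.hypot(P[...,0]-q[0],P[...,1]-q[1])<14)&(P[...,2]>92)&(P[...,2]<125)
            if m.sum()>3: k=P[m];k=k[k[:,2]>k[:,2].max()-3];print(n,'post',a,b,len(k),(Rz.T@(k[:,:2].mean(0)-B)).round(1),np.median(k[:,2]).round(1))
    d=P[...,:2]-[481.8,128.7];r=np.hypot(d[...,0],d[...,1])
    m=(r<65)&(r>35)&(P[...,1]<120)&(P[...,2]>87)&(P[...,2]<97)
    if m.sum()>2:
        q=P[m];k=q.mean(0);e=k[:2]-[481.8,128.7];print(n,'knob',m.sum(),k.round(1),np.hypot(*e),'joint',np.arctan2(e[1],e[0])+2.513)
    m=(r>15)&(r<55)&(P[...,2]>58)&(P[...,2]<80)&(P[...,1]>135)&(C.min(2)>140)&(abs(d[...,0])<40)
    if m.sum()>2: print(n,'nose',m.sum(),np.median(np.arctan2(d[...,1],d[...,0])[m])+.157)
    b=(abs(P[...,0]-560)<80)&(abs(P[...,1]-215)<80)
    for nm,m in(('amber cap',b&(C.min(2)>185)&(P[...,2]>130)&(P[...,2]<146)),('white cap',b&(P[...,2]>160)&(P[...,2]<180))):
        if m.sum()>5:q=P[m];print(n,nm,q[:,:2].mean(0).round(1),'z',np.percentile(q[:,2],[10,90]).round(1))
```

```text
16.55 [403.37109414 143.39795077 269.89031   ] [-0.2 -0.7 -0.4]
wrist post -70 -60 144 [-70.1 -64.1] 104.5
wrist post -70 60 128 [-71.3  55.9] 104.7
wrist knob 170 [511.7  89.1  91.3] 49.633795787018656 joint 1.5880703197846366
wrist nose 304 1.5159721166412954
wrist amber cap [557.6 192.4] z [138.6 141.2]
wrist white cap [553.8 245.7] z [162.2 167.5]
top post -70 -60 1 [-75.1 -58. ] 112.3
top post -70 60 9 [-70.7  59.2] 105.2
top post 70 -60 2 [ 69.8 -58.8] 110.5
top post 70 60 3 [64.2 62.3] 108.6
top knob 22 [512.8  90.3  90.7] 49.380428777008696 joint 1.6207129868779666
top nose 41 1.4960015943531069
top amber cap [568.1 181.9] z [135.9 141.6]
top white cap [570.6 239.9] z [162.6 168.8]
scene post -70 -60 20 [-69.6 -65.5] 103.9
scene post 70 -60 16 [ 68.2 -63. ] 104.3
scene knob 36 [510.5  86.4  90.5] 51.14260577709741 joint 1.5374241202906203
scene nose 69 1.4537587684089335
scene amber cap [567.4 179.1] z [136.1 140.7]
scene white cap [570.4 233.6] z [162.8 167.7]
```

```bash
python3 -c "
from bench import arm
print(arm.job_done())"
```

```text
the job is handed in; nothing more can be done
None
```

The tier is seated in its sockets and the keeper is turned fully over the side tie. I handed the job in at about 16.6 s of the 51 s allowed, with the arm raised clear. No verdict was reported.

**How it went:** I slid the tier back about 48 mm with both half-open fingers until it dropped 10 mm. I then pushed the knob round its arc until the force rose to about 8 N, which I took to be the stop.

**Last checks:**
- **Tier:** in the last look, both front post tops and the right rear one read about 104 mm, which is seated height. The left rear post was not clearly visible.
- **Keeper:** the knob position gives 1.54 to 1.62 rad across the three cameras.
- **Jars:** both caps sit about 10 mm lower than before the drop, so the jars appear upright.
- **Tweezers:** nothing came near them. They looked unmoved in the later pictures, but I did not measure them.

**What failed or disagreed:**
- **First knob push missed:** the depth images show the fingertips ending about 36 mm short of the reported TCP, so they passed over the knob. I repeated the push with the tool lower. For the same reason, the first push on the tier probably bore on the deck's rim instead of the tie.
- **Nose reading:** the less reliable nose measurement gave 1.45 to 1.52 rad, lower than the knob, and one view fell below the 1.47 limit. The rise in force at the end of the push agrees with the knob.
- **Sideways position:** the wrist camera put the front posts about 4 mm to the right of my base estimate, while the top camera agreed with it within about 1 mm where it saw one clearly. I put this down to errors in measuring the base.

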